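# Wind the marble rosette up to the carving mark

### The job

Put the red-handled crank fully home on the upright square shaft of the green carving slide, and wind it clockwise (seen from above) until the orange pointer of the slide stands over the green mark. Then let go, leaving the crank on the shaft.

Things in the scene. Friction and masses are not known exactly. Their poses are not given: they have to be found in the camera images.
- crank_grip (a point): Centre of the red upright handle of the bright-steel crank (0.27 kg, loose, lying flat; a dark, blue-handled one does not fit). Handle: round, 22 mm thick, 30 to 106 mm above the crank's underside, this point at 68; it spins on its own axis with slight friction, so a gripper can hold it and keep its orientation while winding. An arm, 14 to 26 mm up, runs along -x to the socket 70 mm away; z up.
- crank_socket (a point): Centre of the red-handled crank's hub, 44 x 44 x 30 mm with a 28 mm square hole right through, sides along its x and y axes; x points to the handle's axis, 70 mm away, z up. The point is half-way up the hub, 15 mm above the crank's underside and 53 mm lower than the handle's centre. Under the handle is a round boss, 26 mm wide and 30 mm high.
- shaft_end (a point): Tip of the upright steel shaft, 22 mm square, sides along its x and y (z up), top 12 mm tapered to 10 mm. It stands 34 mm out of a 48 mm collar on the green gearbox, tip 136 mm above the bench. Fully home (any of 4 ways, 3 mm and 15 degrees of play) the crank rests on the collar: socket centre 19 mm below the tip, handle centre 34 mm above. Turns with 3 N at the handle; its circle is free.
- slide (a joint): Travel (m) of the steel slide carrying the marble rosette. One full clockwise turn of the shaft (seen from above) adds 0.036; the slide then moves to the right as seen from the robot. Starts at 0.02 to 0.05. At 0.110 the orange pointer (slide's edge away from the robot) is over the middle of the green mark, 24 mm wide, on the white strip; hard stop at 0.128. Stays where it is left.
Mind the look-alikes: they are no part of the job. Leave any turquoise or yellow look-alike of the part that bears crank_grip alone.

How it is judged:
By the outcome, as a careful person would: the job done as asked, in the order asked, and still so for the second after the job is handed in, with the robot touching nothing.
It also fails if it takes over 67 s, if anything falls off the work surface, if the arm or the gripper's body presses on something with over 40 N, if the wrist force passes 120 N, or if a joint passes its speed limit or range.

### The arm

A 7-joint arm with a two-finger parallel gripper is mounted at the origin on the work surface. World frame = base frame: x ahead of the robot, y to its left, z up, the work surface at z = 0. Lengths are in m, angles in rad, forces in N, time in s.
With the tool pointing down it reaches from about 0.4 to 0.875 m from the base axis. Payload 19.3 kg.
Tool frame: the origin (TCP) lies at the centre of the arm's flange, where the gripper is bolted on; the fingertips stand 173 mm ahead of it and the grasp point (between the pads) lies 155 mm ahead of it; z points along the fingers, y is the line along which they close (so a half turn about z gives the same grasp; the last joint's range is limited). The gripper opens to 85 mm and grips with 20 to 120 N. Pads are 22 mm wide; open, the fingers measure 114 mm over their backs; the gripper's body (76 mm by 85 mm) begins 54 mm behind the grasp point. The pads swing forward as they close: fully open they stand 13 mm farther back than shut.
Start: joints at [-1.391, 0.521, -0.036, 1.599, 0.021, 1.021, -0.113], TCP at [0.155, 0.606, 0.405] pointing down, gripper open.
Joint ranges: [-2.91, 2.91], [-0.3, 2.13], [-1.5, 1.42], [0.17, 2.43], [-1.26, 4.41], [0.16, 1.93], [-2.52, 2.52]. Speed limits (rad/s): [1.89, 1.89, 2.39, 2.39, 3.01, 3.01, 3.01].

### API

Orientations are given as [roll, pitch, yaw] about the fixed x, y, z axes, in that order (R = Rz(yaw) Ry(pitch) Rx(roll)).
In Python, from workcell import bot, imaging, job gives the robot as it stands.
- The arm moves only by the tool carry_out, never from a script. Its argument "targets" is a list of rows, each a list of 3 entries, a list of its own where there are three numbers: the shift along the tool's x, y, z in units of 0.25 m (1.0 is 0.25 m), then the turn, a rotation vector about the tool's x, y, z in units of 180 degrees (1.0 is 180 degrees), then the opening, from 0 (shut) to 1 (fully open). In form: [[[tx, ty, tz], [wx, wy, wz], jaw], ...]. A call has 1 to 8 rows; each row shifts and turns the commanded pose from where the row before left it, along the tool's axes as they then stand; what a row does not reach is not made up. A row lasts 1/8 s, in which the tool goes at most 62.5 mm and 10.7 degrees, less where a joint would pass 70% of its speed; a pose out of reach is approached as far as the arm can. A call with a number of a shift or a turn outside -1 to 1 is refused whole. A call with a gripper value outside its range is refused whole. The fingers move at their own pace and stop on an object; "force" is the grip in N (left out, the last holds). Time passes only in rows, so rows that do not move let the fingers close. It gives the time, the measured TCP pose, the force and the opening at its end, in the units of the state.
- bot.observe(): the state, without advancing time (a new reading comes with each control period).
- imaging.grab_frame(name): name is "side" or "top" or "wrist"; returns a dict with "pixels" (420x560x3 uint8, red, green, blue), "mtx" (3x3 intrinsics, pixels), "k1" (the pictures are not rectified: a ray, as slopes to the right and down, at radius r is drawn at 1 + k1 r^2 times it, then the intrinsics apply), "cam_to_world" (4x4, takes a point from camera to world coordinates); the wrist camera has in their place "mount" (4x4, takes a point from camera to tool coordinates, whose origin is the TCP and whose axes are the flange's). Camera axes: x right, y down, z forward; pixel columns grow to the right and rows downward; lengths in m; the calibration is good to about 2 mm. A picture is of the moment at which its call begins: read the wrist's pose just before it. There is no depth.
- job.job_done(): hands the job in, once; it reports no verdict.
The state is a dict: "clock": time; "qpos": joint angles; "qd": joint speeds; "joint_efforts": joint torques, N m; "position": TCP position; "tool_rot": TCP orientation; "force": force on the tool from outside, world axes, zero at the start; "moment": the same for the moment, N m; "grip_width": finger opening in m.
Only numpy, scipy, OpenCV 4.12 (cv2) and the standard library are available. Lean on these libraries where they do the work, as an engineer would, in place of code of your own. Each camera call takes 0.05 s, during which the arm holds its last target. There are 200 camera calls.

## Working session

There is one attempt and no reset: what is moved stays moved. The work goes in short steps, Python scripts to look and compute and a tool call to move; the robot and the scene stay as the last step left them, time stands still between calls to the robot, and variables do not carry over. Pictures are saved under pics/ and viewed, on a budget of 10 in all, crops included, one or two more only if the job needs it, and the job is handed in when it is done.

Besides the shell and the picture viewer there is one more tool, called after "Call:" as name([rows], argument=value, ...), one row to a line, values as JSON. carry_out: Moves the arm, as the interface text tells. Its arguments: {"type":"object","properties":{"targets":{"type":"array"},"force":{"type":"number"}},"required":["targets"]}

```bash
mkdir -p pics
cat > h.py <<'E'
import numpy as np, cv2
from workcell import bot, imaging, job
from scipy.spatial.transform import Rotation as R
def pose():
    s=bot.observe(); T=np.eye(4); T[:3,3]=s["position"]; T[:3,:3]=R.from_euler('xyz',s["tool_rot"]).as_matrix(); return T
def grab(n):
    T=pose(); f=imaging.grab_frame(n); f["C"]=T@np.array(f["mount"]) if n=="wrist" else np.array(f["cam_to_world"]); return f
def save(f,name,crop=None,sc=1):
    p=f["pixels"][...,::-1]
    if crop: p=p[crop[1]:crop[3],crop[0]:crop[2]]
    cv2.imwrite("pics/"+name,cv2.resize(p,None,fx=sc,fy=sc,interpolation=cv2.INTER_CUBIC))
def ray(f,uv):
    K=np.array(f["mtx"]); d=np.array([(uv[0]-K[0,2])/K[0,0],(uv[1]-K[1,2])/K[1,1]]); x=d.copy()
    for _ in range(20): x=d/(1+f["k1"]*(x@x))
    C=f["C"]; return C[:3,3],C[:3,:3]@np.array([x[0],x[1],1.])
def onz(f,uv,z):
    o,d=ray(f,uv); return o+d*(z-o[2])/d[2]
def proj(f,P):
    p=np.linalg.inv(f["C"])@np.append(P,1); x=p[:2]/p[2]; x=x*(1+f["k1"]*(x@x)); K=np.array(f["mtx"]); return K[0,0]*x[0]+K[0,2],K[1,1]*x[1]+K[1,2]
def tri(f1,u1,f2,u2):
    o1,d1=ray(f1,u1);o2,d2=ray(f2,u2); s=np.linalg.lstsq(np.c_[d1,-d2],o2-o1,rcond=None)[0]
    a=o1+s[0]*d1;b=o2+s[1]*d2; return (a+b)/2,np.linalg.norm(a-b)
E
python3 - <<'E'
from h import *
import pickle
np.set_printoptions(precision=4,suppress=True)
F={}
for n in("side","top"):
    f=F[n]=grab(n); save(f,n+"0.png",sc=1.42); print(n,f["C"])
pickle.dump(F,open("f0.pkl","wb")); print(bot.observe())
E
```

```text
side [[ 0.6855 -0.3789  0.6217 -0.2219]
 [-0.7279 -0.3371  0.5972 -0.732 ]
 [-0.0167 -0.8619 -0.5069  0.7406]
 [ 0.      0.      0.      1.    ]]
top [[ 0.0238 -0.9979  0.061   0.4945]
 [-0.9995 -0.0249 -0.0171  0.0152]
 [ 0.0186 -0.0605 -0.998   1.0768]
 [ 0.      0.      0.      1.    ]]
{'clock': 0.1, 'qpos': array([-1.3912,  0.5219, -0.0363,  1.5999,  0.0212,  1.0211, -0.1128]), 'qd': array([-0.0003, -0.0019, -0.0003, -0.0001,  0.0013,  0.0011, -0.0002]), 'joint_efforts': array([  0.0035, -92.8487,   1.9839, -37.0531,   0.0182,   0.0052,
        -0.    ]), 'position': array([0.1545, 0.6055, 0.4042]), 'tool_rot': array([-3.1406,  0.0001,  2.8918]), 'force': array([ 0.1433, -1.252 , -1.2065]), 'moment': array([-0.0026, -0.0193, -0.0103]), 'grip_width': 0.08529915723216977}
```

View pics/top0.png

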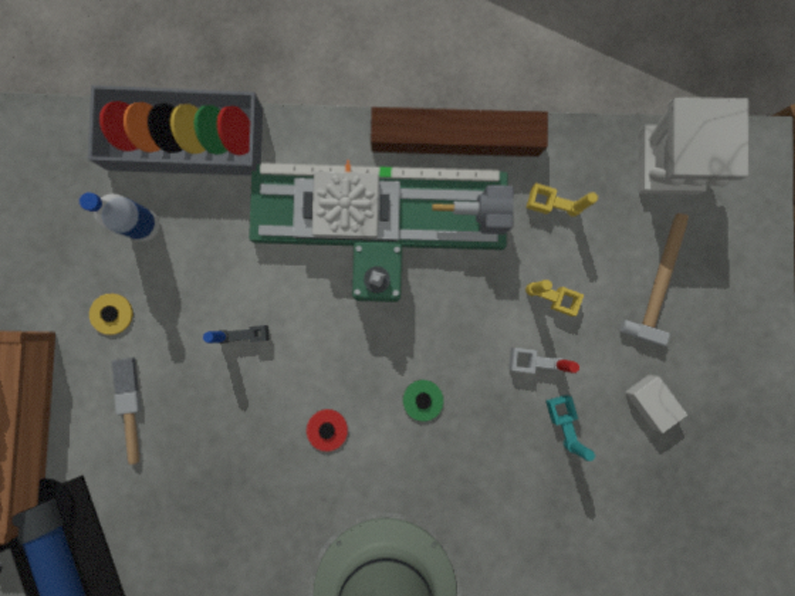

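View pics/side0.png

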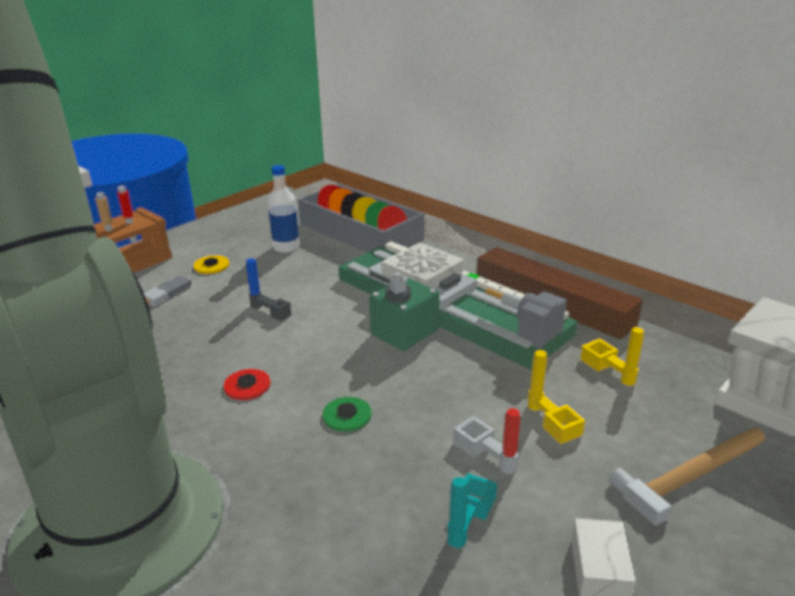

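Run:
```python
from h import *
import pickle
np.set_printoptions(precision=4,suppress=True)
F=pickle.load(open("f0.pkl","rb")); t,s=F["top"],F["side"]; k=1/1.42
def red(f,box):
    h=cv2.cvtColor(f["pixels"],cv2.COLOR_RGB2HSV); m=((h[...,0]<8)|(h[...,0]>172))&(h[...,1]>140)&(h[...,2]>60)
    M=np.zeros_like(m); M[box[1]:box[3],box[0]:box[2]]=m[box[1]:box[3],box[0]:box[2]]
    return np.argwhere(M)[:,::-1]
rs=red(s,(340,270,380,340)); rt=red(t,(380,240,420,275))
print("side red",rs.min(0),rs.max(0),rs.mean(0),len(rs)," top",rt.min(0),rt.max(0),rt.mean(0),len(rt))
P,e=tri(t,rt.mean(0),s,rs.mean(0)); print("handle centre",P,e)
for n,uv in (("hub",(524,361)),("shaft",(376,278)),("pointer",(348,168)),("mark",(386,172))):
    for z in (.03,.068,.136): print(n,z,onz(t,np.array(uv)*k,z))
print("shaft tri",tri(t,np.array((376,275))*k,s,np.array((398,277))*k))
save(t,"crop1.png",(350,220,430,300),5)
save(t,"crop2.png",(225,150,305,230),5)
a=cv2.imread("pics/crop1.png");b=cv2.imread("pics/crop2.png");cv2.imwrite("pics/c12.png",np.hstack([a,b]))
```

```text
side red [355 288] [365 320] [359.8537 303.9422] 294  top [392 254] [407 261] [399.6735 257.4388] 98
handle centre [ 0.4378 -0.3276  0.0715] 0.0005792844354828259
hub 0.03 [ 0.4419 -0.2577  0.03  ]
hub 0.068 [ 0.4438 -0.2478  0.068 ]
hub 0.136 [ 0.4472 -0.23    0.136 ]
shaft 0.03 [0.5953 0.0318 0.03  ]
shaft 0.068 [0.5916 0.0312 0.068 ]
shaft 0.136 [0.5851 0.0301 0.136 ]
pointer 0.03 [0.8101 0.0921 0.03  ]
pointer 0.068 [0.7987 0.0893 0.068 ]
pointer 0.136 [0.7782 0.0843 0.136 ]
mark 0.03 [0.8045 0.0175 0.03  ]
mark 0.068 [0.7932 0.0174 0.068 ]
mark 0.136 [0.7731 0.0172 0.136 ]
shaft tri (array([0.5909, 0.0306, 0.1278]), np.float64(0.0008329726747586757))
```

View pics/c12.png

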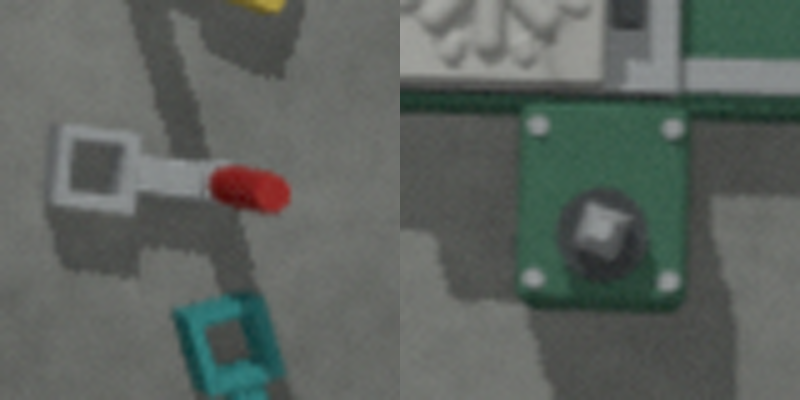

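The candidates in top0.png pixels are the red/bright-steel crank (handle 568,366; hub 524,361), dark/blue (235,335), yellow (570,200) and (555,295), and turquoise (570,430). The crop confirms the red handle on bright steel, with the hub toward +y. The shaft is at about (0.586, 0.030), and I go there first for a look from the wrist.

Call:
carry_out([
  [[-0.06, -0.06, 0], [0, 0, 0], 1],
  [[-0.12, -0.12, 0], [0, 0, 0], 1],
  [[-0.12, -0.12, 0], [0, 0, 0], 1],
  [[-0.12, -0.12, 0], [0, 0, 0], 1],
  [[-0.12, -0.12, 0], [0, 0, 0], 1],
  [[-0.12, -0.12, 0], [0, 0, 0], 1],
  [[-0.12, -0.12, 0], [0, 0, 0], 1],
  [[-0.12, -0.12, 0], [0, 0, 0], 1],
])

```text
clock: 1.1
position: [0.3174, 0.3306, 0.4046]
tool_rot: [-3.141, -0.0, 2.892]
force: [1.1, 1.0, 0.0]
grip_width: 0.0855
```

Call:
carry_out([
  [[-0.12, -0.12, 0], [0, 0, 0], 1],
  [[-0.12, -0.12, 0], [0, 0, 0], 1],
  [[-0.12, -0.12, 0], [0, 0, 0], 1],
  [[-0.12, -0.12, 0], [0, 0, 0], 1],
  [[-0.12, -0.12, 0], [0, 0, 0], 1],
  [[-0.12, -0.12, 0], [0, 0, 0], 1],
  [[-0.12, -0.12, 0], [0, 0, 0], 1],
  [[-0.06, -0.06, 0], [0, 0, 0], 1],
])

```text
clock: 2.1
position: [0.48, 0.0563, 0.4045]
tool_rot: [-3.141, -0.0, 2.89]
force: [-0.6, 1.1, -0.5]
grip_width: 0.0858
```

Run:
```python
from h import *
import pickle
np.set_printoptions(precision=4,suppress=True)
f=grab("wrist"); print(pose()); print(bot.observe()["qpos"],bot.observe()["clock"]); print(f["mount"],proj(f,[.586,.03,.136]))
save(f,"w1.png"); pickle.dump(f,open("w1.pkl","wb"))
```

```text
[[-0.9681  0.2506  0.0004  0.4807]
 [ 0.2505  0.9681 -0.0012  0.0548]
 [-0.0007 -0.0011 -1.      0.4046]
 [ 0.      0.      0.      1.    ]]
[-0.4048  0.3025  0.2089  1.9705 -0.0789  0.8762  1.1631] 2.15
[[-0.0001 -0.9553 -0.2957  0.0757]
 [ 1.     -0.0005  0.0012 -0.0003]
 [-0.0013 -0.2957  0.9553  0.0308]
 [ 0.      0.      0.      1.    ]] (np.float64(282.2766521796041), np.float64(332.656870407909))
```

View pics/w1.png

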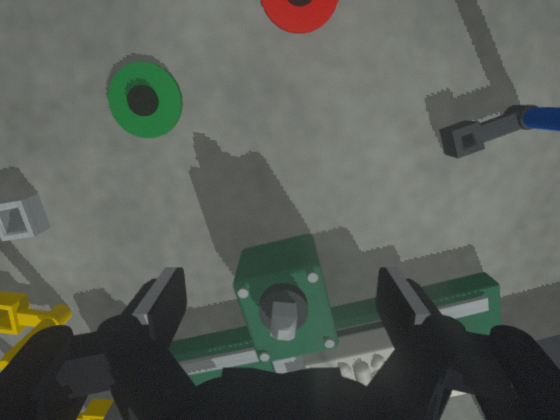

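The wrist view shows the gearbox at (285,305) and the shaft at about (285,320), close to the predicted (282,333). I zoom in for the shaft's yaw.

Run:
```python
from h import *
import pickle
w=pickle.load(open("w1.pkl","rb")); t=pickle.load(open("f0.pkl","rb"))["top"]
save(w,"a.png",(240,270,340,360),4); save(t,"b.png",(243,173,287,217),8.182)
a=cv2.imread("pics/a.png");b=cv2.imread("pics/b.png");print(a.shape,b.shape); b=b[:360,:360]
def st(x): return np.clip((x.astype(float)-30)*1.6,0,255).astype(np.uint8)
cv2.imwrite("pics/ab.png",np.hstack([st(a),st(b)]))
```

```text
(360, 400, 3) (360, 360, 3)
```

View pics/ab.png

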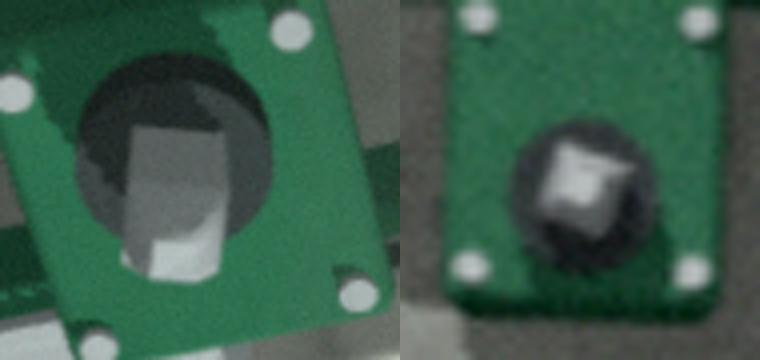

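Run:
```python
from h import *
import pickle
np.set_printoptions(precision=4,suppress=True)
w=pickle.load(open("w1.pkl","rb")); t=pickle.load(open("f0.pkl","rb"))["top"]
c=lambda x,y:(240+x/4,270+y/4)
a,b=onz(w,c(133,126),.102),onz(w,c(226,131),.102); d=b-a
yaw=np.arctan2(d[1],d[0]); n=np.array([d[1],-d[0],0])/np.linalg.norm(d); n*=np.sign(n[0])
print(a,b,np.linalg.norm(d),np.degrees(yaw),"centre",(a+b)/2+n*.011)
ct=lambda x,y:(243+x/8.18,173+y/8.18)
q=[ct(170,143),ct(230,165),ct(205,238),ct(142,198)]
print(np.array([onz(t,u,.124) for u in q]))
print("tip t",onz(t,ct(182,180),.136)," collar t",onz(t,ct(183,195),.102),"collar w",onz(w,c(175,152),.102),"tip w",onz(w,c(180,260),.136))
ch=lambda x,y:(350+x/5,220+y/5)
Q=np.array([onz(t,ch(*u),.03) for u in((62,124),(141,134),(134,213),(53,205))]); print(Q,Q.mean(0))
print("handle top",onz(t,ch(272,193),.106))
```

```text
[0.5751 0.0241 0.102 ] [0.5819 0.0451 0.102 ] 0.022106279433250057 71.94095234569345 centre [0.589  0.0312 0.102 ]
[[0.5995 0.0331 0.124 ]
 [0.5932 0.0146 0.124 ]
 [0.5706 0.0217 0.124 ]
 [0.5824 0.0413 0.124 ]]
tip t [0.587 0.029 0.136]  collar t [0.5857 0.0291 0.102 ] collar w [0.5845 0.032  0.102 ] tip w [0.589  0.0317 0.136 ]
[[ 0.4671 -0.2393  0.03  ]
 [ 0.4627 -0.2827  0.03  ]
 [ 0.4196 -0.2791  0.03  ]
 [ 0.4229 -0.2348  0.03  ]] [ 0.4431 -0.259   0.03  ]
handle top [ 0.4369 -0.3276  0.106 ]
```

Shaft: centre (0.588, 0.030), yaw 72° mod 90, edge 22 mm as given. Crank: yaw about -95°, handle (0.437, -0.328), hub to handle 69 mm. Target handle position on the shaft is (0.566, -0.036). I move over the handle.

Call:
carry_out([
  [[-0.01, -0.06, 0], [0, 0, 0], 1],
  [[-0.018, -0.13, 0], [0, 0, 0], 1],
  [[-0.018, -0.13, 0], [0, 0, 0], 1],
  [[-0.018, -0.13, 0], [0, 0, 0], 1],
  [[-0.018, -0.13, 0], [0, 0, 0], 1],
  [[-0.018, -0.13, 0], [0, 0, 0], 1],
  [[-0.018, -0.13, 0], [0, 0, 0], 1],
  [[-0.018, -0.13, 0], [0, 0, 0], 1],
])

```text
clock: 3.15
position: [0.4516, -0.1859, 0.4047]
tool_rot: [3.141, -0.0, 2.893]
force: [0.3, 1.7, 0.8]
grip_width: 0.0855
```

Call:
carry_out([
  [[-0.018, -0.13, 0], [0, 0, 0], 1],
  [[-0.018, -0.13, 0], [0, 0, 0], 1],
  [[-0.018, -0.13, 0], [0, 0, 0], 1],
  [[-0.018, -0.13, 0], [0, 0, 0], 1],
  [[-0.006, -0.035, 0], [0, 0, 0], 1],
  [[0, 0, 0], [0, 0, -0.026], 1],
  [[0, 0, 0], [0, 0, -0.026], 1],
  [[0, 0, 0], [0, 0, 0], 1],
])

```text
clock: 4.15
position: [0.4368, -0.3237, 0.4047]
tool_rot: [3.141, -0.0, 3.056]
force: [0.2, -1.0, -0.0]
grip_width: 0.0855
```

```bash
cat >> h.py <<'E'
def redpix(f,lo=140):
    h=cv2.cvtColor(f["pixels"],cv2.COLOR_RGB2HSV); m=(((h[...,0]<8)|(h[...,0]>172))&(h[...,1]>lo)&(h[...,2]>50)).astype(np.uint8)
    n,l,st,c=cv2.connectedComponentsWithStats(m); return [(st[i],c[i]) for i in range(1,n) if st[i][4]>30]
def totool(d):  # world shift -> tool shift in units
    return pose()[:3,:3].T@np.array(d)/.25
E
python3 - <<'E'
from h import *
np.set_printoptions(precision=4,suppress=True)
f=grab("wrist"); T=pose(); print(T[:3,3],bot.observe()["tool_rot"],bot.observe()["qpos"])
for z in(.03,.068,.106): print(z,proj(f,[.437,-.3276,z]))
print(redpix(f)); save(f,"w2.png")
print(totool([.437-T[0,3],-.3276-T[1,3],.223-T[2,3]]))
E
```

```text
[ 0.4368 -0.3238  0.4047] [ 3.1412 -0.      3.054 ] [ 0.3047  0.4068  0.3005  1.8279 -0.1472  0.9288  2.1538]
0.03 (np.float64(276.9811803586183), np.float64(181.8784882451102))
0.068 (np.float64(276.59891523065045), np.float64(190.53063957564044))
0.106 (np.float64(276.1173178382523), np.float64(201.44492189852363))
[(array([266, 177,  23,  37, 633], dtype=int32), array([277.0158, 195.6651]))]
[-0.002  -0.0154  0.7269]
```

View pics/w2.png

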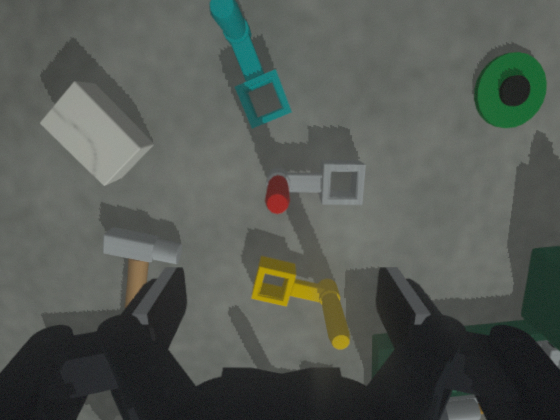

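The wrist view shows the red handle at (277,196), where predicted (277,192). The hub is at (343,185) with the arm along the closing line, so I descend and grip.

Call:
carry_out([
  [[0, -0.015, 0.1], [0, 0, 0], 1],
  [[0, 0, 0.15], [0, 0, 0], 1],
  [[0, 0, 0.15], [0, 0, 0], 1],
  [[0, 0, 0.15], [0, 0, 0], 1],
  [[0, 0, 0.12], [0, 0, 0], 1],
  [[0, 0, 0.057], [0, 0, 0], 1],
  [[0, 0, 0], [0, 0, 0], 0],
  [[0, 0, 0], [0, 0, 0], 0],
], force=60)

```text
clock: 5.2
position: [0.4368, -0.3283, 0.224]
tool_rot: [-3.141, 0.001, 3.055]
force: [-0.6, -1.0, 1.0]
grip_width: 0.0518
```

Call:
carry_out([
  [[0, 0, 0], [0, 0, 0], 0],
  [[0, 0, 0], [0, 0, 0], 0],
  [[0, 0, 0], [0, 0, 0], 0],
  [[0, 0, 0], [0, 0, 0], 0],
])

```text
clock: 5.7
position: [0.4369, -0.3279, 0.2238]
tool_rot: [3.141, 0.001, 3.055]
force: [0.3, 4.3, 10.4]
grip_width: 0.0205
```

Call:
carry_out([
  [[0, 0, -0.03], [0, 0, 0], 0],
  [[0, 0, -0.07], [0, 0, 0], 0],
  [[0, 0, -0.12], [0, 0, 0], 0],
  [[0, 0, -0.12], [0, 0, 0], 0],
  [[0, 0, -0.12], [0, 0, 0], 0],
  [[0, 0, -0.12], [0, 0, 0], 0],
  [[0, 0, -0.07], [0, 0, 0], 0],
  [[0, 0, -0.03], [0, 0, 0], 0],
])

```text
clock: 6.7
position: [0.4364, -0.3281, 0.3947]
tool_rot: [-3.141, 0.002, 3.055]
force: [-0.6, -0.5, -2.9]
grip_width: 0.0209
```

Run:
```python
from h import *
np.set_printoptions(precision=4,suppress=True)
T=pose(); print(T[:3,3],bot.observe()["tool_rot"]); print(totool([.5664-T[0,3],-.0364-T[1,3],0]))
```

```text
[ 0.4364 -0.3281  0.3947] [-3.1408  0.0018  3.0549]
[-0.4172  1.2076 -0.0001]
```

Call:
carry_out([
  [[-0.017, 0.05, 0], [0, 0, 0], 0],
  [[-0.035, 0.1, 0], [0, 0, 0], 0],
  [[-0.035, 0.1, 0], [0, 0, 0], 0],
  [[-0.035, 0.1, 0], [0, 0, 0], 0],
  [[-0.035, 0.1, 0], [0, 0, 0], 0],
  [[-0.035, 0.1, 0], [0, 0, 0], 0],
  [[-0.035, 0.1, 0], [0, 0, 0], 0],
  [[-0.035, 0.1, 0], [0, 0, 0], 0],
])

```text
clock: 7.7
position: [0.5182, -0.1451, 0.3921]
tool_rot: [3.141, -0.001, 3.056]
force: [0.1, 0.4, -2.9]
grip_width: 0.0205
```

Call:
carry_out([
  [[-0.035, 0.1, 0], [0, 0, 0], 0],
  [[-0.035, 0.1, 0], [0, 0, 0], 0],
  [[-0.035, 0.1, 0], [0, 0, 0], 0],
  [[-0.035, 0.1, 0], [0, 0, 0], 0],
  [[-0.017, 0.05, 0], [0, 0, 0], 0],
  [[0, 0, 0], [0, 0, 0.036], 0],
  [[0, 0, 0], [0, 0, 0.036], 0],
  [[0, 0, 0], [0, 0, 0], 0],
])

```text
clock: 8.7
position: [0.5666, -0.0381, 0.3925]
tool_rot: [-3.141, -0.001, 2.829]
force: [1.0, -0.2, -2.9]
grip_width: 0.0206
```

Run:
```python
from h import *
import pickle
np.set_printoptions(precision=4,suppress=True)
T=pose(); print(T[:3,3],bot.observe()["tool_rot"])
F={n:grab(n) for n in("wrist","top","side")}; pickle.dump(F,open("f3.pkl","wb"))
w,t,s=F["wrist"],F["top"],F["side"]
print("shaft in",[proj(f,[.588,.03,.136]) for f in(w,t,s)])
save(w,"a.png",(200,150,400,350),2.9); save(s,"b.png",(240,150,340,250),2.2);save(t,"c.png",(225,160,305,240),2.75)
a=cv2.imread("pics/a.png")[:440,:580];b=cv2.imread("pics/b.png");c=cv2.imread("pics/c.png")
a=cv2.resize(cv2.imread("pics/a.png"),(440,440)); r=np.vstack([b[:220,:220],c[:220,:220]]); cv2.imwrite("pics/abc.png",np.hstack([a,r]))
```

```text
[ 0.5666 -0.0381  0.3925] [-3.141  -0.0007  2.8294]
shaft in [(np.float64(379.81393509336044), np.float64(216.16826005311555)), (np.float64(264.85114626275777), np.float64(194.60987977612882)), (np.float64(279.8239672182795), np.float64(192.76209548357502))]
```

View pics/abc.png

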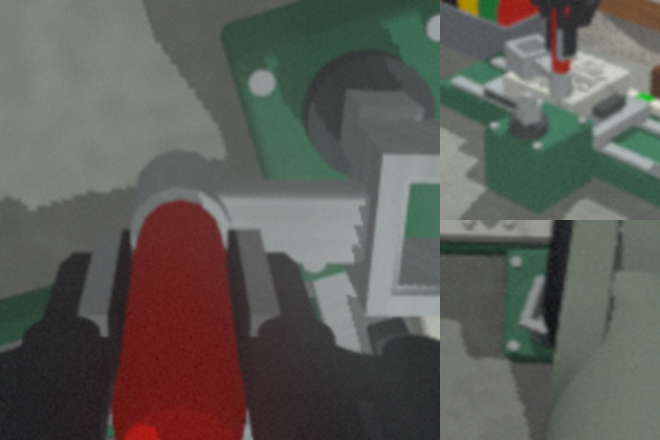

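The crank hangs level, with its arm along the closing line. I compare the hub's predicted outline with the picture to catch any slip.

Run:
```python
from h import *
import pickle
w=pickle.load(open("f3.pkl","rb"))["wrist"]
p=cv2.resize(w["pixels"][150:300,320:470,::-1],None,fx=4,fy=4,interpolation=cv2.INTER_CUBIC)
T=pose(); hc=T[:3,3]-[0,0,.155]; yaw=np.radians(-108)
ex=np.array([np.cos(yaw),np.sin(yaw),0]); ey=np.array([-ex[1],ex[0],0])
sc=hc-.07*ex
def poly(c,h,z,col):
    q=[proj(w,[*(c+h*(a*ex+b*ey))[:2],z]) for a,b in((1,1),(1,-1),(-1,-1),(-1,1))]
    cv2.polylines(p,[np.int32([((u-320)*4+2,(v-150)*4+2) for u,v in q])],True,col,1)
poly(sc,.022,hc[2]-.038,(0,0,255)); poly(sc,.014,hc[2]-.038,(0,255,255))
poly(np.array([.588,.03,0]),.011,.102,(255,0,0)); poly(np.array([.588,.03,0]),.005,.136,(255,0,255))
cv2.imwrite("pics/ov.png",p); print(sc)
```

```text
[0.58832794 0.02831554 0.23778156]
```

View pics/ov.png

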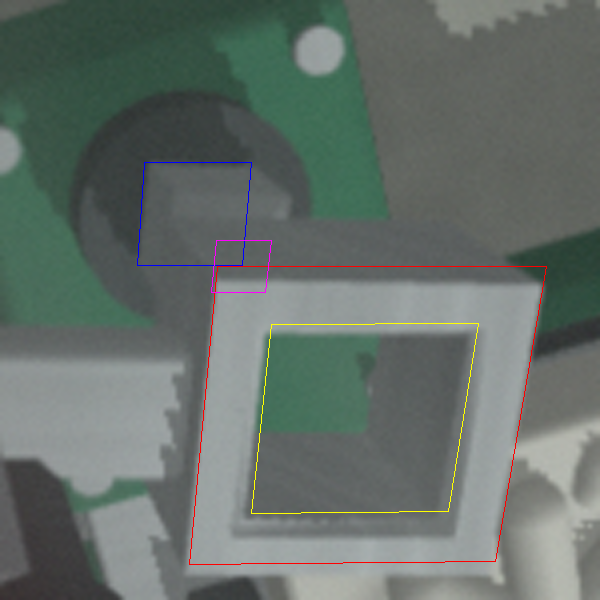

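The prediction agrees with the hub and shaft to within about 2 mm; the hub sits roughly 2 mm toward -tool x. I make a small correction and descend slowly.

Call:
carry_out([
  [[0.008, 0.006, 0.02], [0, 0, 0], 0],
  [[0, 0, 0.04], [0, 0, 0], 0],
  [[0, 0, 0.04], [0, 0, 0], 0],
  [[0, 0, 0.02], [0, 0, 0], 0],
  [[0, 0, 0.02], [0, 0, 0], 0],
  [[0, 0, 0.02], [0, 0, 0], 0],
  [[0, 0, 0.02], [0, 0, 0], 0],
  [[0, 0, 0.02], [0, 0, 0], 0],
])

```text
clock: 9.85
position: [0.5654, -0.0362, 0.3427]
tool_rot: [3.142, 0.0, 2.829]
force: [0.7, 0.0, -3.2]
grip_width: 0.0205
```

Call:
carry_out([
  [[0, 0, 0.02], [0, 0, 0], 0],
  [[0, 0, 0.02], [0, 0, 0], 0],
  [[0, 0, 0.016], [0, 0, 0], 0],
  [[0, 0, 0.01], [0, 0, 0], 0],
  [[0, 0, 0], [0, 0, 0], 0],
  [[0, 0, 0], [0, 0, 0], 0],
])

```text
clock: 10.6
position: [0.5654, -0.0362, 0.3266]
tool_rot: [3.142, 0.0, 2.829]
force: [-0.2, 0.1, -2.0]
grip_width: 0.0204
```

Run:
```python
from h import *
import pickle
T=pose(); s=bot.observe(); print(T[:3,3],s["force"],s["moment"])
w,sd=grab("wrist"),grab("side"); pickle.dump((w,sd),open("f4.pkl","wb"))
a=cv2.resize(w["pixels"][150:330,220:460,::-1],(520,390)); b=cv2.resize(sd["pixels"][150:250,245:325,::-1],(280,350)); b=cv2.copyMakeBorder(b,0,40,0,0,0)
cv2.imwrite("pics/home.png",np.hstack([a,b]))
```

```text
[ 0.56541594 -0.03620533  0.32658907] [-0.16533536  0.12363797 -2.04134412] [-0.06111876  0.08545559 -0.00189355]
```

View pics/home.png

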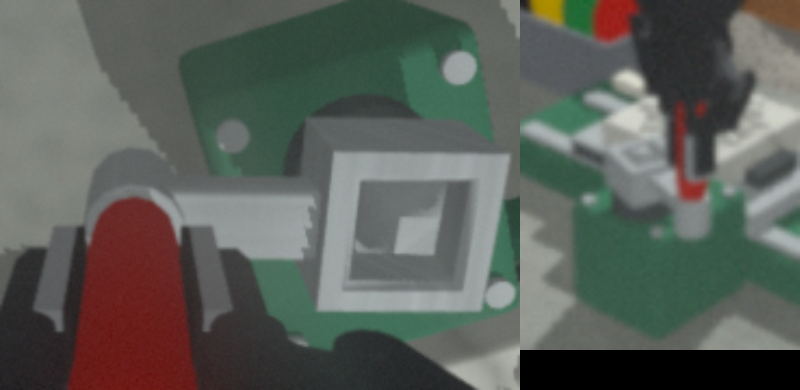

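The shaft shows inside the hole and the hub sits just over the collar. I press down lightly to seat it.

Call:
carry_out([
  [[0, 0, 0.004], [0, 0, 0], 0],
  [[0, 0, 0.004], [0, 0, 0], 0],
  [[0, 0, 0], [0, 0, 0], 0],
])

```text
clock: 11.08
position: [0.5656, -0.0367, 0.3251]
tool_rot: [3.141, 0.001, 2.828]
force: [-2.7, -2.4, 9.7]
grip_width: 0.0208
```

It is seated: 9.7 N contact at TCP z 0.325, where 0.326 was expected. Now I wind in 15° chords; clockwise from above starts along +tool x. First comes a partial sweep with a force check.

Call:
carry_out([
  [[0.036, 0.003, -0.003], [0, 0, 0], 0],
  [[0.0365, 0.0065, 0], [0, 0, 0], 0],
  [[0.0675, 0.028, 0], [0, 0, 0], 0],
  [[0.058, 0.0445, 0], [0, 0, 0], 0],
  [[0.0445, 0.058, 0], [0, 0, 0], 0],
  [[0.028, 0.0675, 0], [0, 0, 0], 0],
  [[0.0095, 0.0725, 0], [0, 0, 0], 0],
])

```text
clock: 11.95
position: [0.5199, 0.0532, 0.3253]
tool_rot: [-3.141, -0.001, 2.829]
force: [3.4, -6.1, 2.3]
grip_width: 0.0208
```

```bash
cat >> h.py <<'E'
def ang():
    s=bot.observe(); p=s["position"][:2]-np.array([.588,.030]); a=np.degrees(np.arctan2(p[1],p[0])); print("angle",a,"r",np.linalg.norm(p),"pose",s["position"],s["tool_rot"],"F",s["force"],"t",s["clock"])
    phi=np.radians(-(a-np.degrees(s["tool_rot"][2]))); print("tool phi",np.degrees(phi))
E
python3 -c "from h import *;ang()"
```

```text
angle 161.19307104743916 r 0.07196162720318798 pose [0.51988038 0.053199   0.32532499] [-3.14121683e+00 -7.07512147e-04  2.82937416e+00] F [ 3.36388185 -6.0999779   2.30930887] t 11.95
tool phi 0.9181269174241606
```

Call:
carry_out([
  [[-0.0095, 0.0725, 0], [0, 0, 0], 0],
  [[-0.028, 0.0675, 0], [0, 0, 0], 0],
  [[-0.0445, 0.058, 0], [0, 0, 0], 0],
  [[-0.058, 0.0445, 0], [0, 0, 0], 0],
  [[-0.0675, 0.028, 0], [0, 0, 0], 0],
  [[-0.0725, 0.0095, 0], [0, 0, 0], 0],
  [[-0.0725, -0.0095, 0], [0, 0, 0], 0],
  [[-0.0675, -0.028, 0], [0, 0, 0], 0],
])

```text
clock: 12.95
position: [0.6388, 0.0791, 0.3252]
tool_rot: [3.141, -0.002, 2.831]
force: [-9.2, 0.4, 11.5]
grip_width: 0.0205
```

```bash
python3 -c "from h import *;ang()"
```

```text
angle 44.00539583536245 r 0.07066417142195693 pose [0.63882693 0.07909225 0.32523994] [ 3.14125043e+00 -2.35971845e-03  2.83070989e+00] F [-9.226488    0.4194644  11.50831394] t 12.95
tool phi 118.1823341306011
```

Call:
carry_out([
  [[-0.058, -0.0445, -0.002], [0, 0, 0], 0],
  [[-0.0445, -0.058, 0], [0, 0, 0], 0],
  [[-0.028, -0.0675, 0], [0, 0, 0], 0],
  [[-0.0095, -0.0725, 0], [0, 0, 0], 0],
  [[0.0095, -0.0725, 0], [0, 0, 0], 0],
  [[0.028, -0.0675, 0], [0, 0, 0], 0],
  [[0.0445, -0.058, 0], [0, 0, 0], 0],
  [[0.058, -0.0445, 0], [0, 0, 0], 0],
])

```text
clock: 13.95
position: [0.6017, -0.0378, 0.3258]
tool_rot: [3.141, 0.002, 2.829]
force: [3.7, 1.0, -0.9]
grip_width: 0.0205
```

Call:
carry_out([
  [[0.0675, -0.028, 0], [0, 0, 0], 0],
  [[0.0725, -0.0095, 0], [0, 0, 0], 0],
  [[0.0725, 0.0095, 0], [0, 0, 0], 0],
  [[0.0675, 0.028, 0], [0, 0, 0], 0],
  [[0.058, 0.0445, 0], [0, 0, 0], 0],
  [[0.0445, 0.058, 0], [0, 0, 0], 0],
  [[0.028, 0.0675, 0], [0, 0, 0], 0],
  [[0.0095, 0.0725, 0], [0, 0, 0], 0],
])

```text
clock: 14.95
position: [0.5202, 0.0535, 0.3256]
tool_rot: [-3.141, -0.001, 2.83]
force: [3.9, -4.4, -1.8]
grip_width: 0.0209
```

```bash
cat >> h.py <<'E'
def ptr(f):
    h=cv2.cvtColor(f["pixels"],cv2.COLOR_RGB2HSV); H,S,V=[h[...,i].astype(int) for i in range(3)]
    o=np.zeros(H.shape,bool); o[105:130,180:360]=True
    for n,m in (("orange",(H>3)&(H<18)&(S>140)&(V>110)&o),("green",(H>50)&(H<75)&(S>150)&(V>110)&o)):
        q=np.argwhere(m)[:,::-1]
        if len(q): print(n,len(q),q.mean(0),q.min(0),q.max(0),"y@.05",onz(f,q.mean(0),.05))
        else: print(n,"none")
E
python3 - <<'E'
from h import *
import pickle
ang(); ptr(pickle.load(open("f0.pkl","rb"))["top"]); f=grab("top"); ptr(f); save(f,"t5.png",(180,80,360,220),3)
E
```

```text
angle 160.86133144427166 r 0.07175434794896215 pose [0.52021167 0.05352506 0.32563689] [-3.14143692e+00 -7.23459553e-04  2.82953145e+00] F [ 3.93456175 -4.41200015 -1.81069701] t 14.95
tool phi 1.2588788581687993
orange 8 [244.5 117.5] [244 116] [245 119] y@.05 [0.80630151 0.09221339 0.05      ]
green 30 [270.83333333 120.56666667] [268 118] [273 123] y@.05 [0.80000427 0.02018043 0.05      ]
orange 12 [260.33333333 117.91666667] [259 115] [261 120] y@.05 [0.80647262 0.0490269  0.05      ]
green 11 [271.         118.81818182] [269 118] [273 120] y@.05 [0.80485288 0.01984366 0.05      ]
```

View pics/t5.png

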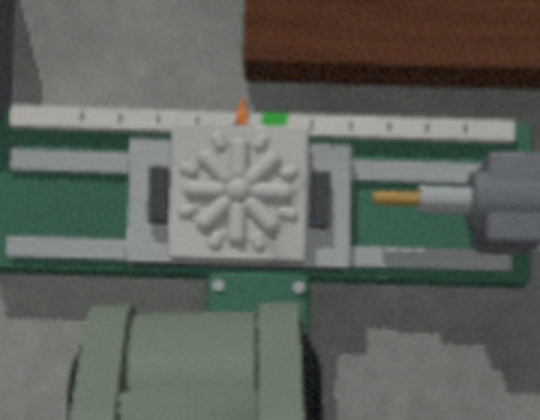

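The orange pointer is at crop (241,112) and the green mark at (274,119). The gap is 29 mm, about 0.81 turn, so I wind another 0.75 turn and then measure.

Call:
carry_out([
  [[-0.0095, 0.0725, 0], [0, 0, 0], 0],
  [[-0.028, 0.0675, 0], [0, 0, 0], 0],
  [[-0.0445, 0.058, 0], [0, 0, 0], 0],
  [[-0.058, 0.0445, 0], [0, 0, 0], 0],
  [[-0.0675, 0.028, 0], [0, 0, 0], 0],
  [[-0.0725, 0.0095, 0], [0, 0, 0], 0],
  [[-0.0725, -0.0095, 0], [0, 0, 0], 0],
  [[-0.0675, -0.028, 0], [0, 0, 0], 0],
])

```text
clock: 16.0
position: [0.6393, 0.0781, 0.3255]
tool_rot: [3.141, -0.002, 2.83]
force: [-9.0, -0.3, 6.5]
grip_width: 0.0209
```

Call:
carry_out([
  [[-0.058, -0.0445, 0], [0, 0, 0], 0],
  [[-0.0445, -0.058, 0], [0, 0, 0], 0],
  [[-0.028, -0.0675, 0], [0, 0, 0], 0],
  [[-0.0095, -0.0725, 0], [0, 0, 0], 0],
  [[0.0095, -0.0725, 0], [0, 0, 0], 0],
  [[0.028, -0.0675, 0], [0, 0, 0], 0],
  [[0.0445, -0.058, 0], [0, 0, 0], 0],
  [[0.058, -0.0445, 0], [0, 0, 0], 0],
])

```text
clock: 17.0
position: [0.6009, -0.0384, 0.3256]
tool_rot: [3.141, 0.0, 2.829]
force: [2.5, 7.3, -2.1]
grip_width: 0.0207
```

Call:
carry_out([
  [[0.0675, -0.028, 0], [0, 0, 0], 0],
  [[0.0725, -0.0095, 0], [0, 0, 0], 0],
  [[0, 0, 0], [0, 0, 0], 0],
])

```text
clock: 17.38
position: [0.5642, -0.0359, 0.3256]
tool_rot: [3.141, -0.001, 2.829]
force: [0.1, 3.1, -1.5]
grip_width: 0.0205
```

Run:
```python
from h import *
ang(); ptr(grab("top"))
```

```text
angle -109.86367585387977 r 0.07010153318820761 pose [ 0.56418067 -0.03593075  0.325645  ] [ 3.14140735e+00 -9.95730745e-04  2.82940350e+00] F [ 0.11664183  3.09219565 -1.51913387] t 17.375
tool phi 271.97655516462106
orange 16 [270.0625 117.6875] [269 114] [271 120] y@.05 [0.80790413 0.0224813  0.05      ]
green none
```

Call:
carry_out([
  [[0.0725, 0.0095, 0], [0, 0, 0], 0],
  [[0.0325, 0.011, 0.002], [0, 0, 0], 0],
  [[0, 0, 0], [0, 0, 0], 0],
  [[0, 0, 0], [0, 0, 0], 0.5],
  [[0, 0, 0], [0, 0, 0], 1],
  [[0, 0, 0], [0, 0, 0], 1],
  [[0, 0, 0], [0, 0, 0], 1],
  [[0, 0, 0], [0, 0, 0], 1],
])

```text
clock: 18.42
position: [0.542, -0.0233, 0.3252]
tool_rot: [-3.142, -0.0, 2.829]
force: [0.9, -0.5, -0.8]
grip_width: 0.0853
```

Run:
```python
from h import *
ang(); ptr(grab("top")); print(bot.observe()["grip_width"])
```

```text
angle -130.8351842534307 r 0.07039125961822101 pose [ 0.54197219 -0.02325758  0.32517806] [-3.14153906e+00 -7.24205670e-05  2.82895473e+00] F [ 0.85624132 -0.49061699 -0.84849107] t 18.425
tool phi 292.9223506923835
orange 15 [271.  117.8] [270 114] [272 120] y@.05 [0.80766921 0.01991261 0.05      ]
green none
0.08555155161102719
```

The pointer is at y 0.0199, against 0.020 for the mark. I rise straight up and check.

Call:
carry_out([
  [[0, 0, -0.04], [0, 0, 0], 1],
  [[0, 0, -0.1], [0, 0, 0], 1],
  [[0, 0, -0.15], [0, 0, 0], 1],
  [[0, 0, -0.15], [0, 0, 0], 1],
  [[0, 0, -0.1], [0, 0, 0], 1],
  [[0.1, 0, 0], [0, 0, 0], 1],
  [[0.15, 0, 0], [0, 0, 0], 1],
  [[0, 0, 0], [0, 0, 0], 1],
])

```text
clock: 19.48
position: [0.4809, -0.0036, 0.4612]
tool_rot: [3.141, 0.0, 2.83]
force: [0.7, -0.3, 0.3]
grip_width: 0.0853
```

Run:
```python
from h import *
t,s,w=grab("top"),grab("side"),grab("wrist"); ptr(t); print(bot.observe()["position"],bot.observe()["clock"])
box=[r for r in redpix(s) if 250<r[1][0]<320 and 120<r[1][1]<260]; print(box)
th=np.radians(-131); c=np.array([.588+.07*np.cos(th),.03+.07*np.sin(th)])
for z in(.132,.17,.208): print(z,proj(s,[*c,z]))
a=cv2.resize(s["pixels"][130:260,225:345,::-1],(380,412)); b=cv2.resize(t["pixels"][95:225,210:330,::-1],(380,412))
cv2.imwrite("pics/end.png",np.hstack([a,b]))
```

```text
orange 15 [271.  117.8] [270 114] [272 120] y@.05 [0.80766921 0.01991261 0.05      ]
green none
[ 0.48288115 -0.00416274  0.46076296] 19.625
[(array([266, 145,  20,  17, 171], dtype=int32), array([276.41520468, 152.49707602])), (array([280, 179,   8,  30, 211], dtype=int32), array([283.32701422, 193.34123223]))]
0.132 (np.float64(282.88996354880425), np.float64(207.71371813211528))
0.17 (np.float64(282.74449504070674), np.float64(194.12733044216253))
0.208 (np.float64(282.59446822572534), np.float64(180.09137511677272))
```

View pics/end.png

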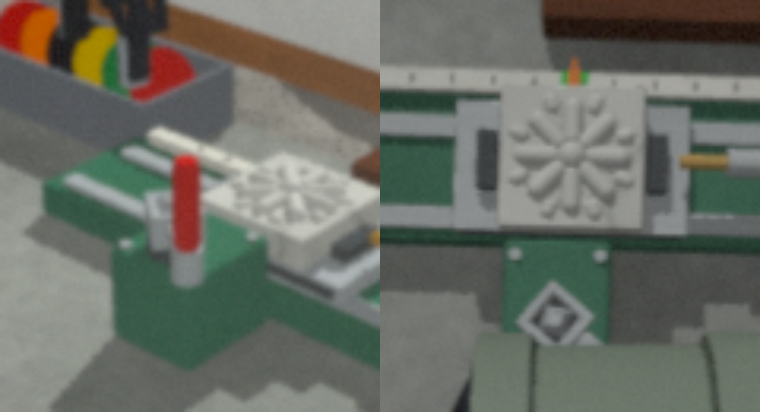

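The crank is home: the handle in the side view is at (283.3,193.3), where fully home predicts (282.7,194.1). The pointer stands centred over the green mark, which shows on both sides of it. I hand in.

```bash
python3 -c "from workcell import job; print(job.job_done())"
```

```text
the job is handed in; nothing more can be done
None
```

The red-handled crank is fully home on the shaft and wound about two turns clockwise, and the orange pointer stands over the middle of the green mark. I released the crank, pulled the arm clear and handed the job in at about 19.6 s.

- **Seating:** the side camera puts the handle centre within 1 px of where fully home predicts. While pressing it home I felt contact (9.7 N) at the expected height.
- **Pointer:** it measured y = 0.0199 m against about 0.020 m for the mark, and it did not change after I let go. The final frame shows green on both sides of the pointer.
- **Check that did not return a value:** in the last frames the colour mask found no green, because the pointer covers most of the mark. The 0.020 m comes from the earlier frames.
- **Forces:** wrist force readings between moves stayed under about 15 N. I saw no other contact, and nothing fell.

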